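Key a plaster ring mould onto the turntable shaft

TASK

Drop the long narrow steel key into the slot across the top of the turntable's shaft and let it go, centred so that it sticks out equally at both ends. Then take the plaster ring that has two keyway notches in its bore by its handle and lower it over the shaft with the notches over the ends of the key, gently and all the way down until it sits flat on the turntable, before letting go.

Things in the scene. Friction and masses are not known exactly. Their poses are not given: they have to be found in the camera images.
- turntable: Low fixed round turntable that does not turn: aluminium disc 190 mm across, top face 40 mm above the table, with a steel stub shaft, 56 mm diameter, standing 30 mm up from its centre (outer top edge chamfered 4 mm). A slot crosses the shaft's top, open at both ends. Origin: centre of the underside, on the table; z up; x along the slot.
- slot (a point): Point on the shaft's axis on the slot's floor, 58 mm above the table, 12 mm below the shaft's top. x along the slot. The slot's walls slope, 36 mm apart at the mouth and 21 mm at the floor, so they centre the key sideways; nothing stops it endways.
- seat (a point): Point on the shaft's axis at the height of the turntable's top face, 40 mm above the table, where the ring's underside comes to rest.
- key: Plain steel bar 84 mm long (x), 18 wide (y), 30 high (z), about 0.25 kg, lying the same way up as in the slot. Origin: centre of the underside. In place it sticks out 14 mm at each end of the slot and 18 mm above the shaft's top: hold it near its top, across its width. Two other steel keys do not fit: one as long but 32 mm wide, one as narrow but only 42 mm long.
- ring: White plaster ring, 150 mm outside, 40 high, bore 76, about 0.55 kg, with two opposite keyway notches through its full height, 40 mm wide, reaching 62 mm from the axis along its x (both ways). Fits either way round. Origin: centre of the underside; z up. A like ring with a plain round bore cannot pass the key. Seated, the key's top is 48 mm above the ring's underside.
- ring_handle (a point): Centre of the top of the ring's handle, on the ring's axis, 82 mm above its underside. The handle is a flat steel bar along the ring's y, across the notch line: 122 mm long, 14 wide (x), 12 thick (70 to 82 mm above the underside), on two legs 56 mm either side of the axis. Axes as the ring's.
Not all that is in view belongs to the job. What is shaped like the key but brown is not meant.

How it is judged:
By the outcome, as a careful person would: the job done as asked, in the order asked, and still so for the second after the job is handed in, with the robot touching nothing.
It also fails if it takes over 58 s, if anything falls off the work surface, if the arm or the gripper's body presses on something with over 40 N, if the wrist force passes 120 N, or if a joint passes its speed limit or range.

ROBOT

A 6-joint arm with a two-finger parallel gripper is mounted at the origin on the work surface. World frame = base frame: x ahead of the robot, y to its left, z up, the work surface at z = 0. Lengths are in m, angles in rad, forces in N, time in s.
With the tool pointing down it reaches from about 0.35 to 0.775 m from the base axis. Payload 5.5 kg.
Tool frame: the origin (TCP) lies midway between the tips of the shut fingers; the grasp point (between the pads) lies 19 mm behind it; z points along the fingers, x is the direction in which the jaws open and shut, and the axes are right-handed (so a half turn about z gives the same grasp; the last joint's range is limited). The gripper opens to 85 mm and grips with 20 to 120 N. Pads are 22 mm wide; open, the fingers measure 114 mm over their backs; the gripper's body (76 mm by 85 mm) begins 54 mm behind the grasp point. The pads swing forward as they close: fully open they stand 13 mm farther back than shut.
Start: joints at [1.166, 0.313, 0.046, 1.304, 0, 1.431], TCP at [0.151, 0.555, 0.231] pointing down, gripper open.
Joint ranges: [-2.76, 2.76], [-0.86, 1.69], [-1.03, 1.26], [-2.2, 2.34], [-1.47, 1.5], [-3.14, 3.14]. Speed limits (rad/s): [2.57, 2.57, 3.14, 3.14, 3.14, 3.14].

INTERFACE

Orientations are given as a unit quaternion [w, x, y, z].
In Python, from plant import manip gives the robot as it stands.
- The arm moves only by the tool move_arm, never from a script. Its argument "targets" is a list of rows, each a list of 7 numbers: the turn, a rotation vector about the tool's x, y, z in degrees, then the shift along the tool's x, y, z in mm, then the opening, from 0 (shut) to 1 (fully open). A call has 1 to 5 rows; each row shifts and turns the commanded pose from where the row before left it, along the tool's axes as they then stand; what a row does not reach is not made up. A row lasts 1/10 s, in which the tool goes at most 50 mm and 8.59 degrees, less where a joint would pass 70% of its speed; a pose out of reach is approached as far as the arm can. A call with a gripper value outside its range is refused whole. The fingers move at their own pace and stop on an object; "grip_force" is the grip in N (left out, the last holds). Time passes only in rows, so rows that do not move let the fingers close. It gives the time, the measured TCP pose, the force and the opening at its end, in the units of the state.
- manip.sense(): the state, without advancing time (a new reading comes with each control period).
- manip.capture(name): name is "scene" or "top" or "wrist"; returns (picture, depth): 420x560x3 uint8, red, green, blue; 420x560 float32, m along the optical axis (not along the pixel's ray), 0 where there is no reading.
- manip.camera_model(name): a dict with "vertical_fov" (degrees; the focal length in pixels is half the picture's height over the tangent of half this angle, whatever the lens; pixels are square), "cx", "cy" (the principal point, pixels), "rvec" (rotation vector, rad) and "tvec" (3), from world to camera coordinates, as OpenCV has them; the wrist camera has in their place "tool_from_camera" (4x4, takes a point from camera to tool coordinates, whose origin is the TCP and whose axes are the tool frame's). Camera axes: x right, y down, z forward; pixel columns grow to the right and rows downward; lengths in m; the calibration is good to about 2 mm. A picture is of the moment at which its call begins: read the wrist's pose just before it. camera_model takes no time and is no camera call.
- manip.close_job(): hands the job in, once; it reports no verdict.
Trained networks look in the newest picture that a camera, given by its name, has taken for a name from the list of things; names that differ only in an ending like _2 or _b are one class to them, and where a whole thing is asked for, a point or a joint stands for the part that bears it (a point fixed in the world has none). Each returns a list of dicts, best first, with "score" (0 to 1); they miss things now and then, are a little off and sometimes report something else, mostly with a low value. They report only what shows in the picture. A call takes as long as a camera call. They do not tell look-alikes from the thing itself.
- manip.boxes_of(target, camera): "xyz" ([x, y, z] in m, in the coordinates of the camera as it stood for that picture, good to about 4 mm: the middle of the surface that is visible of it).
- manip.trace(target, camera): "pixels" (420x560 bool, what is visible of it).
The state is a dict: "time_s": time; "joints": joint angles; "dq": joint speeds; "effort": joint torques, N m; "tool_pos": TCP position; "ee_rot": TCP orientation; "ft_force": force on the tool from outside, world axes, zero at the start; "moment": the same for the moment, N m; "finger_gap": opening from 0.0 (shut) to 1.0 (fully open).
Only numpy, scipy, OpenCV 4.12 (cv2) and the standard library are available. Lean on these libraries where they do the work, as an engineer would, in place of code of your own. Each camera call takes 0.05 s, during which the arm holds its last target.

## Working session

There is one attempt and no reset: what is moved stays moved. The work goes in short steps, Python scripts to look and compute and a tool call to move; the robot and the scene stay as the last step left them, time stands still between calls to the robot, and variables do not carry over. Pictures are saved under pics/ and viewed, and the job is handed in when it is done.

Besides the shell and the picture viewer there is one more tool, called by a JSON object that holds its "name" and its "arguments". move_arm: Moves the arm, as the interface text tells. Its arguments: {"type":"object","properties":{"targets":{"type":"array","items":{"type":"array","items":{"type":"number"}}},"grip_force":{"type":"number"}},"required":["targets"]}

```bash
ls; mkdir -p pics; python3 - <<'E'
from plant import manip
import cv2
print(manip.sense())
for n in("scene","top"):
    p,d=manip.capture(n); cv2.imwrite(f"pics/{n}0.png",p[:,:,::-1]); 
    import numpy as np; np.save(f"pics/{n}0.npy",d); print(n,manip.camera_model(n))
    for t in("key","ring","turntable","ring_handle"):
        for b in manip.boxes_of(t,n): print(n,t,b)
print(manip.camera_model("wrist"))
E
```

```text
pics
{'time_s': 0.0, 'joints': array([1.16642214e+00, 3.13978956e-01, 4.49752630e-02, 1.30358079e+00,
       1.12998146e-05, 1.43120834e+00]), 'dq': array([-7.21897108e-05,  1.26848498e-03, -9.39464359e-04, -1.17238585e-04,
       -1.36517998e-03,  1.85911725e-04]), 'effort': array([ 8.97348818e-04, -4.80624676e+01,  2.98534656e+01,  1.94926397e-02,
       -1.01175274e-04,  1.47993713e-06]), 'tool_pos': array([0.15027828, 0.55449271, 0.23041954]), 'ee_rot': array([ 4.34210765e-04,  7.94261270e-01,  6.07575704e-01, -7.81580479e-04]), 'ft_force': array([ 0.33833649, -0.80172534, -0.08390023]), 'moment': array([ 0.03416086, -0.07154317,  0.0183437 ]), 'finger_gap': 0.9953527895516743}
scene {'vertical_fov': 57.973515849706075, 'cx': 276.9863630197763, 'cy': 212.10220843933143, 'rvec': array([ 0.56827057,  2.61199706, -1.26759029]), 'tvec': array([ 0.46957699, -0.05728502,  1.10194423])}
scene key {'xyz': [0.1901, 0.0585, 0.9127], 'score': 0.74}
scene key {'xyz': [0.1451, 0.1405, 0.8151], 'score': 0.56}
scene ring {'xyz': [-0.1194, -0.1389, 1.155], 'score': 0.97}
scene turntable {'xyz': 
[... 365 characters left out ...]
82}
top key {'xyz': [-0.0652, 0.1577, 1.1137], 'score': 0.69}
top ring {'xyz': [0.3707, 0.0033, 1.1322], 'score': 0.57}
top turntable {'xyz': [0.0503, -0.1188, 1.1625], 'score': 0.68}
top ring_handle {'xyz': [0.3719, -0.0002, 1.1337], 'score': 0.92}
{'vertical_fov': 63.711749176017506, 'cx': 281.03225627725357, 'cy': 209.70524689338595, 'tool_from_camera': array([[ 9.99999822e-01, -3.71909284e-05, -5.96050874e-04,
        -3.32259980e-04],
       [ 2.26978512e-04,  9.46832895e-01,  3.21725687e-01,
        -8.22593329e-02],
       [ 5.52395298e-04, -3.21725765e-01,  9.46832735e-01,
        -1.43773033e-01],
       [ 0.00000000e+00,  0.00000000e+00,  0.00000000e+00,
         1.00000000e+00]])}
```

View pics/scene0.png

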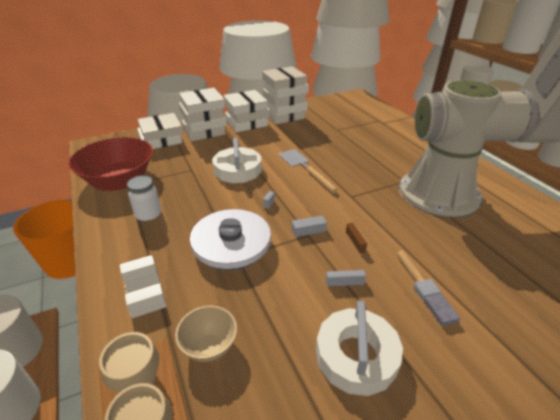

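View pics/top0.png

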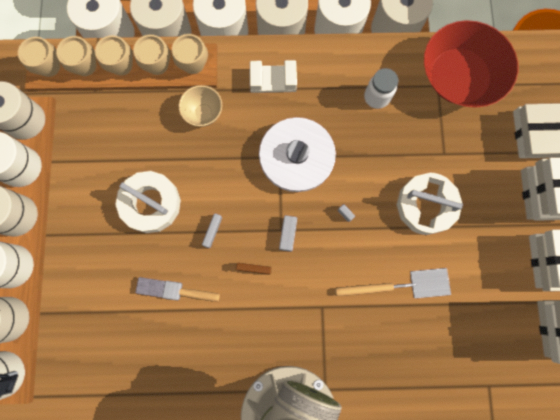

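The top view shows the narrow long key at about (212,231), the wide one at (288,233) and the short one at (346,213). The turntable is at (297,155). The notched ring is at right (430,203) and the plain ring at left (148,202).

```bash
cat > h.py <<'E'
import numpy as np, cv2
from scipy.spatial.transform import Rotation as R
from plant import manip
def K(name):
    m=manip.camera_model(name); f=210/np.tan(np.radians(m["vertical_fov"]/2)); return f,m["cx"],m["cy"],m
def T(name,s=None):
    m=manip.camera_model(name)
    M=np.eye(4)
    if name!="wrist":
        r=R.from_rotvec(m["rvec"]).as_matrix(); M[:3,:3]=r.T; M[:3,3]=-r.T@m["tvec"]; return M
    q=s["ee_rot"]; M[:3,:3]=R.from_quat([q[1],q[2],q[3],q[0]]).as_matrix(); M[:3,3]=s["tool_pos"]
    return M@m["tool_from_camera"]
def cloud(name,d,s=None):
    f,cx,cy,m=K(name); v,u=np.mgrid[:420,:560]
    P=np.stack([(u-cx)/f*d,(v-cy)/f*d,d],-1); M=T(name,s)
    W=P@M[:3,:3].T+M[:3,3]; W[d==0]=np.nan; return W
def rect(W,mask):
    p=W[mask]; p=p[~np.isnan(p).any(1)]
    (c,sz,a)=cv2.minAreaRect((p[:,:2]*1000).astype(np.float32)); return c,sz,a,len(p)
E
python3 - <<'E'
from h import *
d=np.load("pics/top0.npy"); im=cv2.imread("pics/top0.png")
W=cloud("top",d)
def z(u,v): return W[v,u].round(4)
print("table",[z(*p) for p in((250,200),(350,250),(200,260),(330,100),(480,260))])
print("disc",[z(*p) for p in((275,150),(320,155),(297,185),(297,125))])
Z=W[...,2]
v,u=np.mgrid[:420,:560]
def obj(u0,v0,r,lo,hi):
    m=(np.hypot(u-u0,v-v0)<r)&(Z>lo)&(Z<hi)
    n,l=cv2.connectedComponents(m.astype(np.uint8)); 
    L=l[m]; k=np.bincount(L).argmax(); mm=l==k
    return mm,rect(W,mm),W[mm].mean(0).round(4)
for nm,a in dict(key=(212,231,26,.022,.06),wide=(288,233,26,.022,.06),short=(346,213,15,.02,.06),disc=(297,155,45,.033,.047),shaft=(297,152,20,.05,.09),ring=(430,203,40,.03,.05),handle=(432,200,40,.06,.1),handleplain=(143,200,40,.06,.1)).items():
    mm,r,c=obj(*a); print(nm,r,c,np.percentile(Z[mm],[5,50,95]).round(4))
c=cv2.resize(im[110:290,180:480],None,fx=2.6,fy=2.6,interpolation=cv2.INTER_CUBIC); cv2.imwrite("pics/crop0.png",c)
E
```

```text
table [array([0.5148, 0.083 , 0.0029]), array([ 0.383 , -0.1637,  0.0014]), array([0.3665, 0.2077, 0.0034]), array([ 0.7811, -0.1317,  0.001 ]), array([ 0.3514, -0.485 , -0.0006])]
disc [array([0.6331, 0.0171, 0.0414]), array([nan, nan, nan]), array([ 0.5426, -0.0353,  0.039 ]), array([ 0.6967, -0.0397,  0.0443])]
key ((436.554931640625, 176.57498168945312), (18.771739959716797, 83.62568664550781), 68.98311614990234, 262) [0.4363 0.176  0.0301] [0.0252 0.0302 0.0337]
wide ((425.9780578613281, -10.518699645996094), (31.86281394958496, 84.19674682617188), 79.72364044189453, 445) [ 0.4254 -0.0104  0.0301] [0.0264 0.0302 0.0336]
short ((473.4515075683594, -155.8822479248047), (41.70393371582031, 17.74488639831543), 40.602821350097656, 131) [ 0.4728 -0.1555  0.0298] [0.0233 0.0301 0.0337]
disc ((623.4340209960938, -38.29730224609375), (188.23390197753906, 187.98023986816406), 44.473907470703125, 3887) [ 0.6214 -0.038   0.0407] [0.0371 0.0407 0.0442]
shaft ((623.7033081054688, -38.96281433105469), (53.823890686035156, 56.986907958984375), 88.30809020996094, 420) [ 0.6225 -0.038   0.0626] [0.0555 0.0611 0.0719]
ring ((492.15228271484375, -362.1394348144531), (144.29440307617188, 147.97767639160156), 42.140811920166016, 1678) [ 0.4903 -0.359   0.0402] [0.035  0.0403 0.0442]
handle ((491.6353759765625, -361.5769348144531), (122.8351058959961, 16.010814666748047), 71.46847534179688, 353) [ 0.4912 -0.3603  0.0805] [0.0723 0.0813 0.0852]
handleplain ((511.35516357421875, 333.3927917480469), (121.82308197021484, 13.976415634155273), 57.88774490356445, 314) [0.5097 0.331  0.0818] [0.0769 0.0822 0.0855]
```

```bash
sleep 1
```

```text
(no output)
```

View pics/crop0.png

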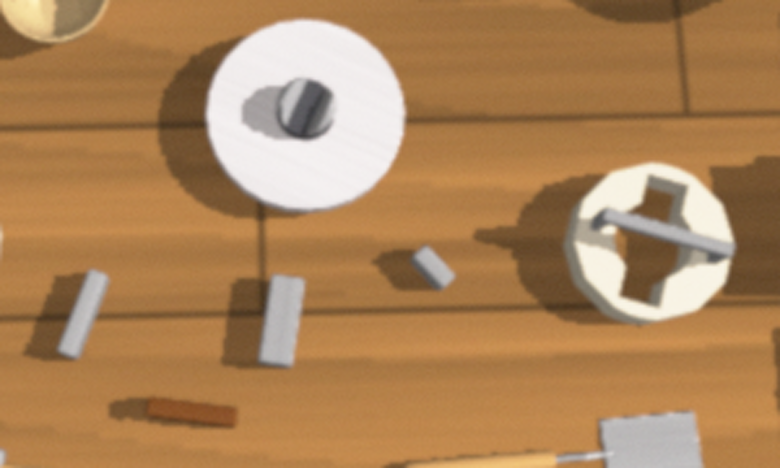

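{"name": "move_arm", "arguments": {"targets": [[0,0,5.9,0,0,0,1],[0,0,0,-21,33.5,0,1],[0,0,0,-21,33.5,0,1],[0,0,0,-21,33.5,0,1],[0,0,0,-21,33.5,0,1]]}}

```text
time_s: 1.0
tool_pos: [0.2459, 0.4273, 0.2314]
ee_rot: [-0.0, 0.824, 0.566, 0.0]
ft_force: [1.3, 1.2, 0.8]
finger_gap: 0.997
```

{"name": "move_arm", "arguments": {"targets": [[0,0,0,-21,33.5,0,1],[0,0,0,-21,33.5,0,1],[0,0,0,-21,33.5,0,1],[0,0,0,-21,33.5,0,1],[0,0,0,0,0,0,1]]}}

```text
time_s: 1.5
tool_pos: [0.3426, 0.299, 0.2315]
ee_rot: [0.001, 0.826, 0.563, 0.0]
ft_force: [-1.0, -0.4, 0.4]
finger_gap: 0.999
```

{"name": "move_arm", "arguments": {"targets": [[0,0,0,-20.5,33,5,1],[0,0,0,-20.5,33,15,1],[0,0,0,-20.5,33,20,1],[0,0,0,-20.5,32,20,1],[0,0,0,0,0,0,1]]}}

```text
time_s: 2.0
tool_pos: [0.4337, 0.1756, 0.1689]
ee_rot: [-0.0, 0.826, 0.564, -0.001]
ft_force: [-0.7, 1.0, -0.1]
finger_gap: 0.999
```

```bash
cat >> h.py <<'E'
def look(tag):
    s=manip.sense(); p,d=manip.capture("wrist"); cv2.imwrite(f"pics/{tag}.png",p[:,:,::-1]); np.save(f"pics/{tag}.npy",d)
    return s,p,d,cloud("wrist",d,s)
def info(s):
    M=T("wrist",s); q=s["ee_rot"]; A=R.from_quat([q[1],q[2],q[3],q[0]]).as_matrix()
    print("t",round(s["time_s"],2),"pos",s["tool_pos"].round(4),"jaw",np.degrees(np.arctan2(A[1,0],A[0,0])).round(2),"zax",A[:,2].round(4),"F",s["ft_force"].round(1),"gap",round(s["finger_gap"],3)); return A
E
python3 - <<'E'
from h import *
s,p,d,W=look("w1"); A=info(s)
Z=W[...,2]; print(np.nanpercentile(Z,[5,20,50]))
m=(Z>.02)&(Z<.04)&(np.hypot(W[...,0]-.436,W[...,1]-.176)<.06)
c,sz,a,n=rect(W,m); print(c,sz,a,n,np.nanmedian(Z[m]))
c,s0=np.array(c)/1000,s["tool_pos"]
e=np.append(c-s0[:2],0); print("tool shift mm",(A.T@e*1000).round(1))
E
```

```text
t 2.0 pos [0.4337 0.1756 0.1689] jaw 68.66 zax [-0.0026 -0.0013 -1.    ] F [-0.7  1.  -0.1] gap 0.999
[4.88499004e-05 6.95265121e-04 1.52423361e-03]
(434.47900390625, 178.67373657226562) (18.028785705566406, 82.82923889160156) 68.8855972290039 1887 0.030831949749930088
tool shift mm [ 3.2 -0.4 -0. ]
```

View pics/w1.png

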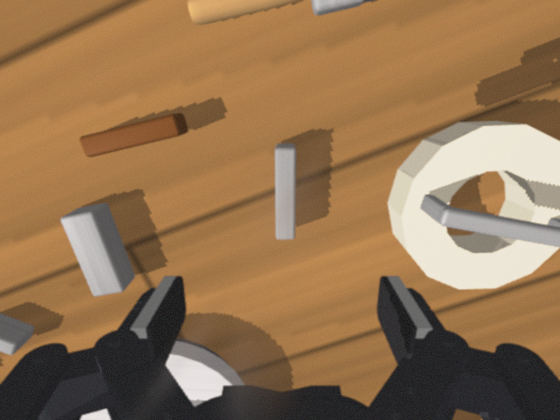

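The wrist view shows the narrow key upright at (285,190). It measures 83 x 18 mm with its top at 31 mm, so it is the right one. Descending.

{"name": "move_arm", "arguments": {"targets": [[0,0,0,3.2,-0.4,35,1],[0,0,0,0,0,40,1],[0,0,0,0,0,40,1],[0,0,0,0,0,25,1],[0,0,0,0,0,15,1]]}}

```text
time_s: 2.55
tool_pos: [0.4318, 0.1826, 0.0148]
ee_rot: [-0.001, 0.824, 0.567, -0.001]
ft_force: [-0.2, -0.3, 0.6]
finger_gap: 1.001
```

{"name": "move_arm", "arguments": {"targets": [[0,0,0,0,0,0,0.3],[0,0,0,0,0,0,0.1],[0,0,0,0,0,0,0.1],[0,0,0,0,0,0,0.1],[0,0,0,0,0,0,0.1]], "grip_force": 50}}

```text
time_s: 3.05
tool_pos: [0.4345, 0.1815, 0.0175]
ee_rot: [0.001, 0.824, 0.566, 0.001]
ft_force: [-1.7, -1.1, 5.3]
finger_gap: 0.196
```

```bash
python3 - <<'E'
from h import *
s,p,d,W=look("w2"); info(s); 
for i in range(3): info(manip.sense())
E
```

```text
t 3.05 pos [0.4345 0.1815 0.0175] jaw 68.93 zax [ 1.9e-03  1.0e-04 -1.0e+00] F [-1.7 -1.1  5.3] gap 0.196
t 3.1 pos [0.4345 0.1815 0.0175] jaw 68.92 zax [ 1.9e-03  3.0e-04 -1.0e+00] F [-0.9 -1.2  5.2] gap 0.198
t 3.1 pos [0.4345 0.1815 0.0175] jaw 68.92 zax [ 1.9e-03  3.0e-04 -1.0e+00] F [-0.9 -1.2  5.2] gap 0.198
t 3.1 pos [0.4345 0.1815 0.0175] jaw 68.92 zax [ 1.9e-03  3.0e-04 -1.0e+00] F [-0.9 -1.2  5.2] gap 0.198
```

View pics/w2.png

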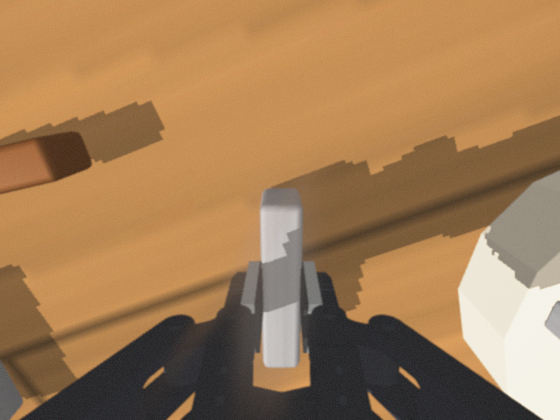

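{"name": "move_arm", "arguments": {"targets": [[0,0,0,0,0,-15,0.1],[0,0,0,0,0,-35,0.1],[0,0,0,0,0,-40,0.1],[0,0,0,0,0,-40,0.1],[0,0,0,0,0,-25,0.1]]}}

```text
time_s: 3.6
tool_pos: [0.4346, 0.1816, 0.1745]
ee_rot: [0.001, 0.825, 0.566, 0.002]
ft_force: [0.4, 0.4, -3.0]
finger_gap: 0.196
```

{"name": "move_arm", "arguments": {"targets": [[0,0,0,-15,20,0,0.1],[0,0,0,-25,34,0,0.1],[0,0,0,-31,40,0,0.1],[0,0,0,-31,40,0,0.1],[0,0,0,-20,26,0,0.1]]}}

```text
time_s: 4.1
tool_pos: [0.5399, 0.0082, 0.1714]
ee_rot: [0.001, 0.825, 0.565, 0.0]
ft_force: [0.8, 0.2, -1.8]
finger_gap: 0.191
```

{"name": "move_arm", "arguments": {"targets": [[0,0,0,-12,15,0,0.1],[0,0,0,-3,4,0,0.1],[0,0,0,0,0,0,0.1],[0,0,0,0,0,0,0.1]]}}

```text
time_s: 4.5
tool_pos: [0.5499, -0.0086, 0.1711]
ee_rot: [-0.001, 0.824, 0.566, -0.0]
ft_force: [0.4, 0.5, -2.9]
finger_gap: 0.196
```

```bash
python3 - <<'E'
from h import *
s,p,d,W=look("w3"); info(s); 
E
```

```text
t 4.5 pos [ 0.5499 -0.0086  0.1711] jaw 68.99 zax [-1.2e-03  8.0e-04 -1.0e+00] F [ 0.4  0.5 -2.9] gap 0.196
```

View pics/w3.png

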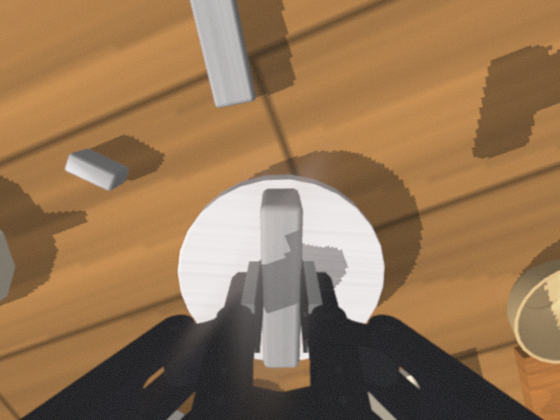

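Image-up is tool −y and the key hides the shaft. I'll go past the turntable so that the shaft shows above the key in the picture.

{"name": "move_arm", "arguments": {"targets": [[0,0,0,0,20,0,0.1],[0,0,0,0,40,0,0.1],[0,0,0,0,45,0,0.1],[0,0,0,0,35,0,0.1],[0,0,0,0,15,0,0.1]]}}

```text
time_s: 5.05
tool_pos: [0.6977, -0.0651, 0.1707]
ee_rot: [0.0, 0.824, 0.566, 0.0]
ft_force: [-0.2, -0.8, -2.5]
finger_gap: 0.194
```

{"name": "move_arm", "arguments": {"targets": [[0,0,0,0,0,0,0.1],[0,0,0,0,0,0,0.1]]}}

```text
time_s: 5.25
tool_pos: [0.6947, -0.0641, 0.1708]
ee_rot: [-0.001, 0.824, 0.566, -0.001]
ft_force: [-0.4, -0.1, -3.3]
finger_gap: 0.193
```

```bash
python3 - <<'E'
from h import *
s,p,d,W=look("w4"); A=info(s)
Z=W[...,2]
Lt=(W-s["tool_pos"])@A*1000  # tool coords mm
# key in hand
m=(np.abs(Lt[...,0])<14)&(np.abs(Lt[...,1])<60)&(Z>.16)&(Z<.20)
v,u=np.nonzero(m); print("held",len(v), "v",v.min(),v.max(),"y",np.nanpercentile(Lt[m][:,1],[0,1,99,100]).round(1),"z",np.percentile(Lt[m][:,2],[5,50,95]).round(1))
near=np.hypot(W[...,0]-.6235,W[...,1]+.0385)
t=(Z>.066)&(Z<.075)&(near<.04)
print("shaft top",rect(W,t),np.nanmedian(Z[t]))
dd=(Z>.035)&(Z<.045)&(near<.11)
pts=(W[dd][:,:2]*1000).astype(np.float32); print("disc enclosing",cv2.minEnclosingCircle(pts),np.nanmedian(Z[dd]))
sh=(Z>.055)&(near<.04); pts=(W[sh][:,:2]*1000).astype(np.float32); print("shaft circ",cv2.minEnclosingCircle(pts))
cv2.imwrite("pics/w4c.png",cv2.resize(cv2.imread("pics/w4.png")[60:300,180:400],None,fx=2.4,fy=2.4,interpolation=cv2.INTER_CUBIC))
E
```

```text
t 5.25 pos [ 0.6947 -0.0641  0.1708] jaw 69.01 zax [-1.7e-03  7.0e-04 -1.0e+00] F [-0.4 -0.1 -3.3] gap 0.193
held 7877 v 189 366 y [-40.5 -40.2  40.7  43.2] z [-21.9 -13.4  -5.5]
shaft top ((622.5015869140625, -36.60547637939453), (55.09393310546875, 46.301177978515625), 64.06592559814453, 1791) 0.06960725094331008
disc enclosing ((622.6915893554688, -36.660438537597656), 94.6822280883789) 0.041100741796797735
shaft circ ((628.6423950195312, -40.05767059326172), 34.647403717041016)
```

View pics/w4.png

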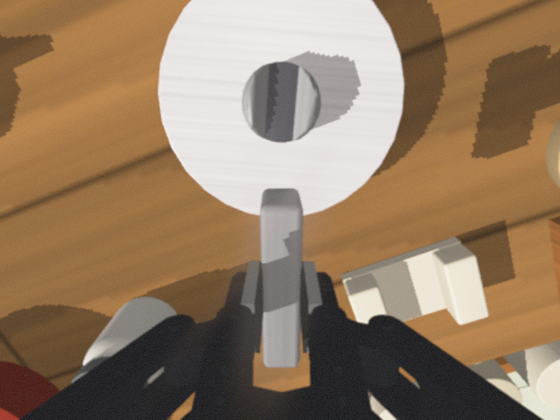

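```bash
cat > m.py <<'E'
from h import *
import sys
def held(W,s,A):
    Lt=(W-s["tool_pos"])@A*1000
    m=(np.abs(Lt[...,0])<10)&(np.abs(Lt[...,1])<60)&(Lt[...,2]<-5)&(Lt[...,2]>-30)
    zt=Lt[...,2]; m0=m&(np.abs(zt+13.4)<3)
    P=Lt[m0]; print("held x",np.percentile(P[:,0],[1,99]).round(1),"y",np.percentile(P[:,1],[.5,99.5]).round(1))
    for a in range(-45,46,8):
        q=Lt[m&(np.abs(Lt[...,1]-a)<2)]
        if len(q): print(a,np.median(q[:,2]).round(1),len(q),end="; ")
    print()
def slot(W,c0):
    Z=W[...,2]; c=c0
    near=np.hypot(W[...,0]-c[0],W[...,1]-c[1])
    dd=(Z>.035)&(Z<.046)&(near<.11); P=(W[dd][:,:2]*1000).astype(np.float32); c,r=cv2.minEnclosingCircle(P); c=np.array(c)/1000; print("disc",c,r)
    near=np.hypot(W[...,0]-c[0],W[...,1]-c[1])
    # direction: minimise overlap - scan angle: for each, height profile across slot, maximise sharpness
    m=(near<.022)&~np.isnan(Z); P=W[m][:,:2]-c; z=Z[m]; best=[]
    for a in np.arange(-60,20,.5):
        n=np.array([-np.sin(np.radians(a)),np.cos(np.radians(a))]); t=P@n
        b=np.round(t*1000/2).astype(int); v=sum(((z[b==k]-z[b==k].mean())**2).sum() for k in np.unique(b)); best.append((v,a))
    best.sort(); a=best[0][1]; n=np.array([-np.sin(np.radians(a)),np.cos(np.radians(a))]); t=P@n*1000
    print("slot angle",[b[1] for b in best[:4]],"floor offs",np.median(t[z<.061]),"n",(z<.061).sum())
    for k in range(-22,23,4): 
        q=z[np.abs(t-k)<2]; print(k,(np.median(q)*1000).round(1) if len(q) else None,end="; ")
    print(); return c,a
E
python3 - <<'E'
from m import *
import numpy as np
d=np.load("pics/w4.npy"); s=manip.sense(); A=info(s); W=cloud("wrist",d,s)
held(W,s,A); slot(W,np.array([.6235,-.0385]))
E
```

```text
t 5.3 pos [ 0.6944 -0.064   0.1712] jaw 69.01 zax [-1.5e-03  6.0e-04 -1.0e+00] F [ 0.   0.  -2.5] gap 0.196
held x [-8.8  8.6] y [-39.9  41.9]
-37 -13.3 435; -29 -13.5 379; -21 -13.5 354; -13 -13.5 347; -5 -13.5 344; 3 -13.6 328; 11 -13.6 303; 19 -13.3 274; 27 -13.4 262; 35 -13.4 250; 43 -12.9 71; 
disc [ 0.62239465 -0.03663906] 94.68224334716797
slot angle [np.float64(-25.0), np.float64(-25.5), np.float64(-26.0), np.float64(-24.5)] floor offs -0.025011843603364937 n 1930
-22 71.4; -18 70.8; -14 65.0; -10 59.8; -6 59.4; -2 59.6; 2 59.5; 6 59.4; 10 59.8; 14 65.0; 18 70.7; 22 71.6;
```

{"name": "move_arm", "arguments": {"targets": [[0,0,4.2,0,0,0,0.1],[0,0,0,-2,-25,0,0.1],[0,0,0,-2,-30,0,0.1],[0,0,0,-2,-22.8,0,0.1],[0,0,0,0,0,0,0.1]]}}

```text
time_s: 5.8
tool_pos: [0.6182, -0.0353, 0.1721]
ee_rot: [-0.001, 0.844, 0.536, -0.001]
ft_force: [0.3, 0.5, -1.6]
finger_gap: 0.196
```

{"name": "move_arm", "arguments": {"targets": [[0,0,0,0,0,0,0.1],[0,0,0,0,0,0,0.1],[0,0,0,0,0,0,0.1]]}}

```text
time_s: 6.1
tool_pos: [0.6231, -0.0378, 0.1715]
ee_rot: [0.0, 0.845, 0.535, 0.0]
ft_force: [0.6, 0.4, -2.9]
finger_gap: 0.196
```

```bash
python3 - <<'E'
from m import *
s,p,d,W=look("w5"); A=info(s)
held(W,s,A)
t=np.array([.6224,-.0366,0])-A@[0,.001,0]; e=t-s["tool_pos"]; e[2]=0; print((A.T@e*1000).round(1))
E
```

```text
t 6.1 pos [ 0.6231 -0.0378  0.1715] jaw 64.73 zax [ 8.e-04 -1.e-04 -1.e+00] F [ 0.6  0.4 -2.9] gap 0.196
held x [-8.8  8.6] y [-39.8  41.9]
-37 -13.3 442; -29 -13.6 365; -21 -13.5 351; -13 -13.4 341; -5 -13.7 345; 3 -13.6 339; 11 -13.6 297; 19 -13.4 275; 27 -13.3 260; 35 -13.4 243; 43 -12.9 63; 
[ 0.8 -2.2 -0. ]
```

{"name": "move_arm", "arguments": {"targets": [[0,0,0,0.4,-1,0,0.1],[0,0,0,0,0,0,0.1],[0,0,0,0,0,0,0.1],[0,0,0,0,0,0,0.1],[0,0,0,0,0,0,0.1]]}}

```text
time_s: 6.65
tool_pos: [0.6219, -0.0369, 0.1712]
ee_rot: [-0.0, 0.845, 0.535, 0.0]
ft_force: [0.2, 0.3, -2.6]
finger_gap: 0.196
```

{"name": "move_arm", "arguments": {"targets": [[0,0,0,0,0,30,0.1],[0,0,0,0,0,25,0.1],[0,0,0,0,0,10,0.1],[0,0,0,0,0,0,0.1],[0,0,0,0,0,0,0.1]]}}

```text
time_s: 7.15
tool_pos: [0.6224, -0.037, 0.1071]
ee_rot: [0.0, 0.845, 0.535, 0.0]
ft_force: [-0.0, -0.6, -2.0]
finger_gap: 0.192
```

```bash
python3 - <<'E'
from m import *
s,p,d,W=look("w6"); A=info(s)
t=np.array([.6224,-.0366,0])-A@[0,.001,0]; e=t-s["tool_pos"]; e[2]=0; print((A.T@e*1000).round(1))
slot(W,np.array([.6235,-.0385]))
E
```

```text
t 7.15 pos [ 0.6224 -0.037   0.1071] jaw 64.73 zax [ 0.001 -0.    -1.   ] F [-0.  -0.6 -2. ] gap 0.192
[ 0.3 -1.2 -0. ]
disc [ 0.62277039 -0.03653835] 94.89956665039062
slot angle [np.float64(19.5), np.float64(19.0), np.float64(18.5), np.float64(18.0)] floor offs 15.219710935830088 n 1
-22 71.3; -18 71.8; -14 120.8; -10 121.1; -6 121.1; -2 143.9; 2 182.4; 6 183.9; 10 175.6; 14 133.5; 18 165.2; 22 181.9;
```

View pics/w6.png

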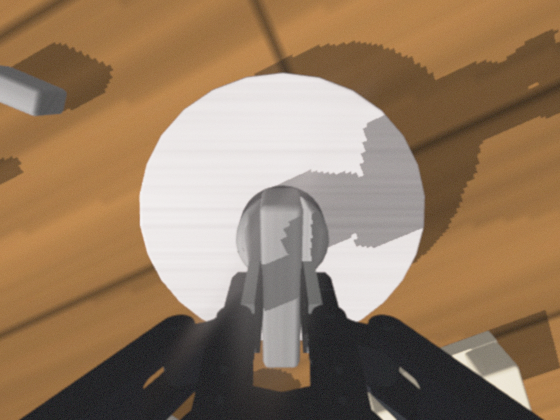

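{"name": "move_arm", "arguments": {"targets": [[0,0,0,0.3,-1,10,0.1],[0,0,0,0,0,10,0.1],[0,0,0,0,0,6,0.1],[0,0,0,0,0,0,0.1],[0,0,0,0,0,0,0.1]]}}

```text
time_s: 7.7
tool_pos: [0.6208, -0.0362, 0.0799]
ee_rot: [-0.0, 0.845, 0.535, -0.0]
ft_force: [-0.6, -0.5, -3.0]
finger_gap: 0.192
```

{"name": "move_arm", "arguments": {"targets": [[0,0,0,0,0,2,0.1],[0,0,0,0,0,1,0.1],[0,0,0,0,0,1,0.1],[0,0,0,0,0,0,0.1]]}}

```text
time_s: 8.1
tool_pos: [0.6211, -0.0362, 0.0763]
ee_rot: [-0.0, 0.845, 0.535, 0.0]
ft_force: [0.3, 0.3, -2.1]
finger_gap: 0.195
```

{"name": "move_arm", "arguments": {"targets": [[0,0,0,0,0,1,0.1],[0,0,0,0,0,0,0.1],[0,0,0,0,0,0,0.1]]}}

```text
time_s: 8.4
tool_pos: [0.6212, -0.0363, 0.0756]
ee_rot: [0.0, 0.845, 0.535, 0.0]
ft_force: [-1.8, -0.3, 0.3]
finger_gap: 0.191
```

```bash
python3 - <<'E'
from m import *
s,p,d,W=look("w7"); A=info(s); held(W,s,A)
t=np.array([.6225,-.0366,0])-A@[0,.001,0]; e=t-s["tool_pos"]; e[2]=0; print((A.T@e*1000).round(1))
E
```

```text
t 8.4 pos [ 0.6212 -0.0363  0.0756] jaw 64.73 zax [ 5.e-04 -0.e+00 -1.e+00] F [-1.8 -0.3  0.3] gap 0.191
held x [-8.8  8.6] y [-39.7  41.8]
-37 -13.3 433; -29 -13.6 369; -21 -13.5 359; -13 -13.5 334; -5 -13.7 336; 3 -13.7 339; 11 -13.6 282; 19 -13.5 273; 27 -13.5 259; 35 -13.4 254; 43 -13.0 61; 
[0.2 0.3 0. ]
```

View pics/w7.png

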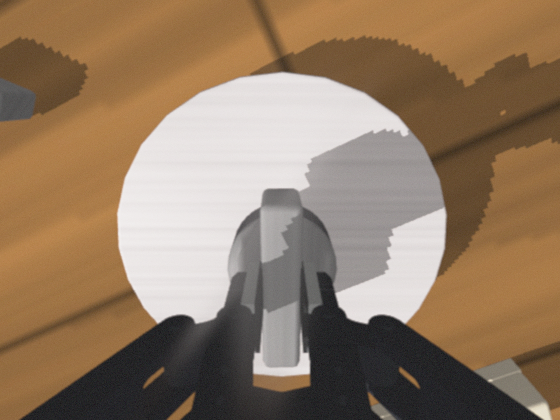

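Weight has come off, so the key is on the slot floor. Releasing.

{"name": "move_arm", "arguments": {"targets": [[0,0,0,0,0,0,0.35],[0,0,0,0,0,0,0.5],[0,0,0,0,0,0,0.6],[0,0,0,0,0,0,0.6],[0,0,0,0,0,0,0.6]]}}

```text
time_s: 8.95
tool_pos: [0.6212, -0.0363, 0.0753]
ee_rot: [0.0, 0.845, 0.535, 0.0]
ft_force: [0.1, -0.6, 0.1]
finger_gap: 0.599
```

{"name": "move_arm", "arguments": {"targets": [[0,0,0,0,0,-20,0.8],[0,0,0,0,0,-40,1],[0,0,0,0,0,-40,1],[0,0,0,0,0,0,1],[0,0,0,0,0,0,1]]}}

```text
time_s: 9.45
tool_pos: [0.622, -0.0364, 0.1767]
ee_rot: [0.001, 0.845, 0.535, 0.001]
ft_force: [-0.5, 0.1, -0.4]
finger_gap: 0.998
```

```bash
python3 - <<'E'
from m import *
s,p,d,W=look("w8"); A=info(s)
Z=W[...,2]
for nm,W in (("wrist",W),("top",cloud("top",manip.capture("top")[1]))):
    Z=W[...,2]; near=np.hypot(W[...,0]-.6225,W[...,1]+.0366)
    k=(Z>.080)&(Z<.096)&(near<.06); print(nm,"key",rect(W,k),np.nanpercentile(Z[k],[5,50,95]).round(4))
    dd=(Z>.035)&(Z<.046)&(near<.11); print("disc",cv2.minEnclosingCircle((W[dd][:,:2]*1000).astype(np.float32)))
E
```

```text
t 9.45 pos [ 0.622  -0.0364  0.1767] jaw 64.73 zax [ 3.1e-03 -5.0e-04 -1.0e+00] F [-0.5  0.1 -0.4] gap 0.998
wrist key ((622.232421875, -37.371131896972656), (18.0325984954834, 83.51337432861328), 64.6423568725586, 2672) [0.0867 0.0889 0.09  ]
disc ((622.7943115234375, -36.6161994934082), 95.00450897216797)
top key ((0.0, 0.0), (0.0, 0.0), 0.0, 0) nan
disc ((0.0, 0.0), 0.0)
  return np.nanmean(a, axis, out=out, keepdims=keepdims)
```

View pics/w8.png

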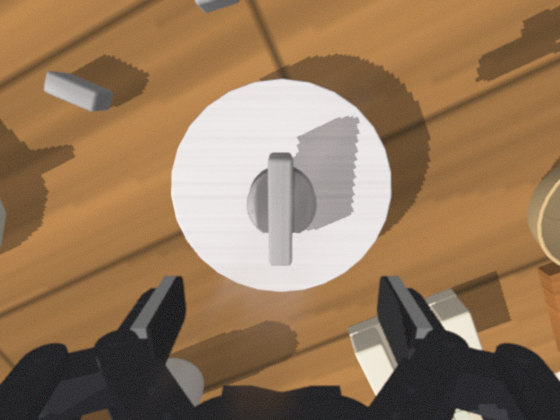

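Key seated: top 89 mm, centred within about 0.2 mm along the slot. Now turning toward the ring.

{"name": "move_arm", "arguments": {"targets": [[0,0,8.3,0,0,-4,1],[0,0,8.3,0,0,-5,1],[0,0,8.3,0,0,-5,1],[0,0,8.3,0,0,-5,1],[0,0,8.3,0,0,-5,1]]}}

```text
time_s: 10.05
tool_pos: [0.62, -0.036, 0.1973]
ee_rot: [-0.001, 0.98, 0.198, -0.002]
ft_force: [0.8, 0.5, -0.7]
finger_gap: 1.001
```

{"name": "move_arm", "arguments": {"targets": [[0,0,8.3,0,0,0,1],[0,0,8.3,0,0,0,1],[0,0,8.3,0,0,0,1],[0,0,8.3,0,0,0,1],[0,0,8.3,0,0,0,1]]}}

```text
time_s: 10.55
tool_pos: [0.62, -0.0361, 0.1971]
ee_rot: [-0.0, 0.987, -0.162, -0.002]
ft_force: [0.7, 0.6, 0.1]
finger_gap: 0.999
```

```bash
python3 - <<'E'
from m import *
s=manip.sense(); A=info(s); print(s["joints"].round(2))
e=np.array([.4920,-.3610,0])-s["tool_pos"]; e[2]=0; print((A.T@e*1000).round(1))
E
```

```text
t 10.55 pos [ 0.62   -0.0361  0.1971] jaw -18.62 zax [-3.7e-03  8.0e-04 -1.0e+00] F [0.7 0.6 0.1] gap 0.999
[-0.19  0.42  0.11  1.27  0.    1.71]
[-1.760e+01  3.488e+02  2.000e-01]
```

{"name": "move_arm", "arguments": {"targets": [[0,0,0,-1,20,0,1],[0,0,0,-2,40,0,1],[0,0,0,-2.3,45,0,1],[0,0,0,-2.3,45,0,1],[0,0,0,-2.3,45,0,1]]}}

```text
time_s: 11.05
tool_pos: [0.5489, -0.2191, 0.1972]
ee_rot: [-0.001, 0.987, -0.158, -0.002]
ft_force: [0.6, -0.3, -0.9]
finger_gap: 0.999
```

{"name": "move_arm", "arguments": {"targets": [[0,0,0,-2.3,45,0,1],[0,0,0,-2.3,45,0,1],[0,0,0,-2,40,0,1],[0,0,0,-1,24,0,1],[0,0,0,0,0,0,1]]}}

```text
time_s: 11.55
tool_pos: [0.4929, -0.3647, 0.1969]
ee_rot: [-0.001, 0.987, -0.161, -0.001]
ft_force: [-0.1, 1.1, -0.7]
finger_gap: 0.999
```

{"name": "move_arm", "arguments": {"targets": [[0,0,0,0,0,0,1],[0,0,0,0,0,0,1],[0,0,0,0,0,0,1]]}}

```text
time_s: 11.85
tool_pos: [0.4954, -0.3607, 0.1989]
ee_rot: [-0.0, 0.987, -0.158, -0.0]
ft_force: [-0.5, 0.4, 0.7]
finger_gap: 1.003
```

```bash
python3 - <<'E'
from m import *
s,p,d,W=look("w9"); A=info(s); Z=W[...,2]
near=np.hypot(W[...,0]-.492,W[...,1]+.361)
k=(Z>.072)&(Z<.09)&(near<.075); r=rect(W,k); print("handle",r,np.nanmedian(Z[k]))
b=(Z>.033)&(Z<.047)&(near<.09); print("ring",cv2.minEnclosingCircle((W[b][:,:2]*1000).astype(np.float32)),np.nanmedian(Z[b]))
for c in (np.array(r[0])/1000,):
  e=np.append(c,0)-s["tool_pos"]; e[2]=0; print((A.T@e*1000).round(1))
E
```

```text
t 11.85 pos [ 0.4954 -0.3607  0.1989] jaw -18.17 zax [-5.e-04  9.e-04 -1.e+00] F [-0.5  0.4  0.7] gap 1.003
handle ((491.4309997558594, -360.78179931640625), (120.95687866210938, 13.961725234985352), 72.17717742919922, 2484) 0.0828856639401756
ring ((491.1065979003906, -361.225341796875), 75.10001373291016) 0.04113007484607062
[-3.8  1.3  0. ]
```

View pics/w9.png

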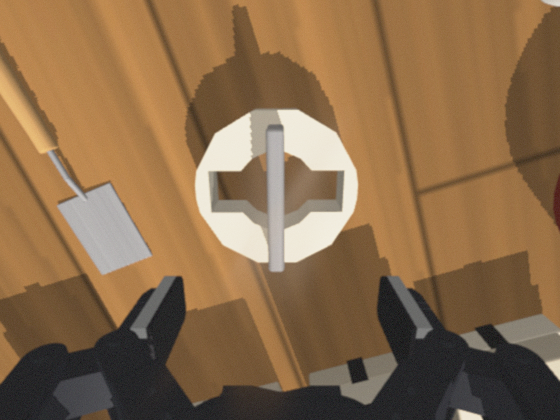

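The view shows the notched ring at (277,187), with its handle vertical in the picture and the notches to left and right.

{"name": "move_arm", "arguments": {"targets": [[0,0,-0.4,-3.8,1.3,20,1],[0,0,0,0,0,40,1],[0,0,0,0,0,40,1],[0,0,0,0,0,27,1],[0,0,0,0,0,0,1]]}}

```text
time_s: 12.4
tool_pos: [0.4889, -0.3588, 0.068]
ee_rot: [-0.002, 0.988, -0.155, -0.003]
ft_force: [-0.0, -0.1, 0.4]
finger_gap: 1.001
```

{"name": "move_arm", "arguments": {"targets": [[0,0,0,0,0,0,1],[0,0,0,0,0,0,1],[0,0,0,0,0,0,1]]}}

```text
time_s: 12.7
tool_pos: [0.4923, -0.3631, 0.0745]
ee_rot: [0.001, 0.988, -0.155, 0.002]
ft_force: [0.0, -0.8, -0.2]
finger_gap: 0.998
```

```bash
python3 - <<'E'
from m import *
s=manip.sense(); A=info(s)
e=np.array([.4913,-.3610,0])-s["tool_pos"]; e[2]=0; print((A.T@e*1000).round(1))
E
```

```text
t 12.7 pos [ 0.4923 -0.3631  0.0745] jaw -17.85 zax [ 0.0028 -0.0026 -1.    ] F [ 0.  -0.8 -0.2] gap 0.998
[-1.7 -1.7 -0. ]
```

{"name": "move_arm", "arguments": {"targets": [[0,0,0,-1,-1,6,1],[0,0,0,0,0,6,1],[0,0,0,0,0,3,1],[0,0,0,0,0,0,1],[0,0,0,0,0,0,1]]}}

```text
time_s: 13.2
tool_pos: [0.4902, -0.3609, 0.057]
ee_rot: [-0.0, 0.988, -0.155, -0.0]
ft_force: [-1.1, -0.5, 0.1]
finger_gap: 0.998
```

```bash
python3 - <<'E'
from m import *
s=manip.sense(); A=info(s)
e=np.array([.4913,-.3610,0])-s["tool_pos"]; e[2]=0; print((A.T@e*1000).round(1))
E
```

```text
t 13.2 pos [ 0.4902 -0.3609  0.057 ] jaw -17.88 zax [-4.e-04  4.e-04 -1.e+00] F [-1.1 -0.5  0.1] gap 0.998
[ 1.1 -0.2 -0. ]
```

{"name": "move_arm", "arguments": {"targets": [[0,0,0,1,0,-1,0.4],[0,0,0,0,0,0,0.1],[0,0,0,0,0,0,0.05],[0,0,0,0,0,0,0.05],[0,0,0,0,0,0,0.05]], "grip_force": 80}}

```text
time_s: 13.7
tool_pos: [0.4911, -0.3612, 0.0585]
ee_rot: [-0.0, 0.988, -0.155, -0.0]
ft_force: [-2.0, 4.3, 14.0]
finger_gap: 0.148
```

{"name": "move_arm", "arguments": {"targets": [[0,0,0,0,0,0,0.05],[0,0,0,0,0,-5,0.05],[0,0,0,0,0,-10,0.05],[0,0,0,0,0,-10,0.05],[0,0,0,0,0,-5,0.05]]}}

```text
time_s: 14.2
tool_pos: [0.4918, -0.3617, 0.0895]
ee_rot: [0.0, 0.988, -0.155, 0.001]
ft_force: [0.7, -0.4, -6.6]
finger_gap: 0.14
```

```bash
python3 - <<'E'
from m import *
s,p,d,W=look("w10"); A=info(s)
E
```

```text
t 14.2 pos [ 0.4918 -0.3617  0.0895] jaw -17.87 zax [ 1.1e-03 -9.0e-04 -1.0e+00] F [ 0.7 -0.4 -6.6] gap 0.14
```

View pics/w10.png

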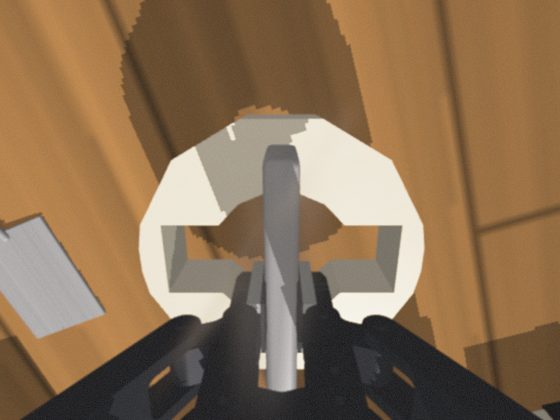

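{"name": "move_arm", "arguments": {"targets": [[0,0,0,0,0,-20,0.05],[0,0,0,0,0,-30,0.05],[0,0,0,0,0,-30,0.05],[0,0,0,0,0,-20,0.05],[0,0,7.4,0,0,-8,0.05]]}}

```text
time_s: 14.75
tool_pos: [0.4923, -0.3621, 0.1993]
ee_rot: [0.001, 0.976, -0.22, 0.002]
ft_force: [0.5, -0.4, -6.8]
finger_gap: 0.146
```

{"name": "move_arm", "arguments": {"targets": [[0,0,0,0,0,0,0.05],[0,0,0,0,0,0,0.05],[0,0,0,0,0,0,0.05]]}}

```text
time_s: 15.05
tool_pos: [0.4908, -0.3607, 0.195]
ee_rot: [-0.001, 0.976, -0.218, -0.001]
ft_force: [-0.2, 0.3, -5.6]
finger_gap: 0.142
```

```bash
cat >> m.py <<'E'
def ringheld(W,s,A):
    L=(W-s["tool_pos"])@A*1000
    b=(L[...,2]>8)&(L[...,2]<28)&(np.hypot(L[...,0],L[...,1])<95)
    c,r=cv2.minEnclosingCircle(L[b][:,:2].astype(np.float32)); print("ring top tool xy",np.round(c,1),r,"z",np.median(L[b][:,2]).round(1))
    x,y,z=L[b].T; pl=np.linalg.lstsq(np.c_[x,y,x*0+1],z,rcond=None)[0]; print("tilt deg",np.degrees(pl[:2]).round(2))
    h=(L[...,2]<-18)&(L[...,2]>-32)&(np.abs(L[...,0])<9)&(np.abs(L[...,1])<75); print("handle y",np.nanpercentile(L[h][:,1],[.5,99.5]).round(1))
E
python3 - <<'E'
from m import *
s,p,d,W=look("w11"); A=info(s); ringheld(W,s,A)
e=np.array([.6226,-.0368,0])-s["tool_pos"]; e[2]=0; print((A.T@e*1000).round(1))
E
```

```text
t 15.05 pos [ 0.4908 -0.3607  0.195 ] jaw -25.16 zax [-0.0015  0.0016 -1.    ] F [-0.2  0.3 -5.6] gap 0.142
ring top tool xy [1.  0.5] 75.3573989868164 z 17.5
tilt deg [-0.    0.79]
handle y [-60.8  44. ]
[-1.840e+01 -3.492e+02  3.000e-01]
```

View pics/w11.png

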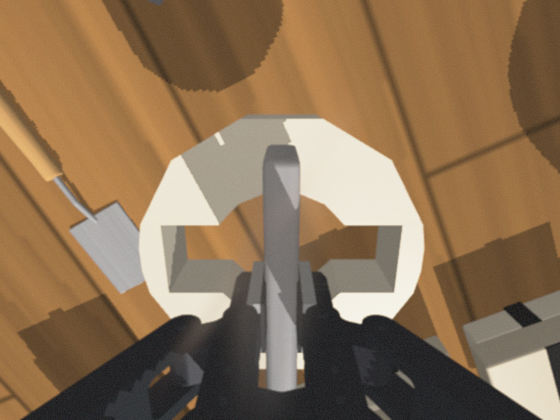

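{"name": "move_arm", "arguments": {"targets": [[0,0,0,-0.8,-15,0,0.05],[0,0,0,-1.4,-25,0,0.05],[0,0,0,-1.9,-35,0,0.05],[0,0,0,-2.2,-40,0,0.05],[0,0,0,-2.2,-40,0,0.05]]}}

```text
time_s: 15.6
tool_pos: [0.55, -0.2154, 0.1957]
ee_rot: [-0.0, 0.976, -0.219, -0.0]
ft_force: [0.4, -0.1, -6.3]
finger_gap: 0.14
```

{"name": "move_arm", "arguments": {"targets": [[0,0,0,-2.2,-40,0,0.05],[0,0,0,-2.2,-40,0,0.05],[0,0,0,-2.2,-40,0,0.05],[0,0,0,-1.9,-35,0,0.05],[0,0,0,-1.4,-25,0,0.05]]}}

```text
time_s: 16.1
tool_pos: [0.6179, -0.047, 0.1956]
ee_rot: [-0.001, 0.976, -0.217, -0.001]
ft_force: [0.7, -0.1, -6.5]
finger_gap: 0.142
```

{"name": "move_arm", "arguments": {"targets": [[0,0,0,-0.8,-15,0,0.05],[0,0,0,0,0,0,0.05],[0,0,0,0,0,0,0.05],[0,0,0,0,0,0,0.05],[0,0,0,0,0,0,0.05]]}}

```text
time_s: 16.6
tool_pos: [0.6231, -0.0376, 0.1963]
ee_rot: [0.0, 0.976, -0.22, -0.0]
ft_force: [0.1, 0.4, -5.8]
finger_gap: 0.148
```

```bash
python3 - <<'E'
from m import *
s,p,d,W=look("w12"); A=info(s); ringheld(W,s,A)
e=np.array([.6226,-.0368,0])-s["tool_pos"]; e[2]=0; print((A.T@e*1000).round(1)-[1,.5,0])
Z=W[...,2]; near=np.hypot(W[...,0]-.6225,W[...,1]+.0366); k=(Z>.08)&(Z<.095)&(near<.06); print("key pts",k.sum(),rect(W,k) if k.sum()>5 else "")
p,d=manip.capture("scene"); cv2.imwrite("pics/s12.png",p[:,:,::-1])
E
```

```text
t 16.6 pos [ 0.6231 -0.0376  0.1963] jaw -25.36 zax [-2.e-04 -1.e-04 -1.e+00] F [ 0.1  0.4 -5.8] gap 0.148
ring top tool xy [1.  0.5] 75.34656524658203 z 17.5
tilt deg [-0.01  0.79]
handle y [-60.8  44. ]
[-1.8 -1.1  0. ]
key pts 1040 ((623.1264038085938, -37.87263870239258), (17.95167350769043, 81.7194595336914), 64.72502899169922, 1040)
```

View pics/w12.png

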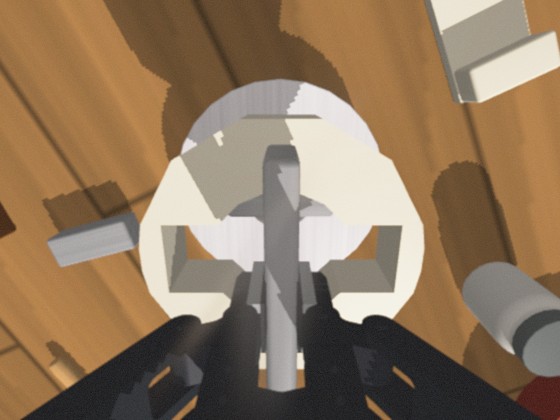

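View pics/s12.png

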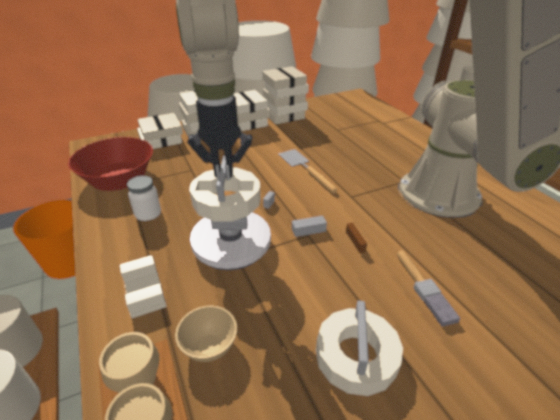

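{"name": "move_arm", "arguments": {"targets": [[0,0,0,-1.5,-0.8,5,0.05],[0,0,0,0,0,10,0.05],[0,0,0,0,0,10,0.05],[0,0,0,0,0,10,0.05],[0,0,0,0,0,5,0.05]]}}

```text
time_s: 17.2
tool_pos: [0.6214, -0.035, 0.1542]
ee_rot: [-0.0, 0.976, -0.219, -0.001]
ft_force: [0.1, -0.2, -6.1]
finger_gap: 0.145
```

{"name": "move_arm", "arguments": {"targets": [[0,0,0,0,0,5,0.05],[0,0,0,0,0,5,0.05],[0,0,0,0,0,0,0.05],[0,0,0,0,0,0,0.05],[0,0,0,0,0,0,0.05]]}}

```text
time_s: 17.7
tool_pos: [0.6227, -0.0352, 0.1468]
ee_rot: [-0.0, 0.976, -0.219, 0.0]
ft_force: [0.5, 0.1, -5.1]
finger_gap: 0.146
```

```bash
python3 - <<'E'
from m import *
s,p,d,W=look("w13"); A=info(s); ringheld(W,s,A)
e=np.array([.6226,-.0368,0])-s["tool_pos"]; e[2]=0; print((A.T@e*1000).round(1)-[1,.5,0])
p,d=manip.capture("scene"); cv2.imwrite("pics/s13.png",cv2.resize(p[120:290,140:320,::-1],None,fx=3,fy=3))
E
```

```text
t 17.7 pos [ 0.6227 -0.0352  0.1468] jaw -25.27 zax [ 8.e-04 -1.e-04 -1.e+00] F [ 0.5  0.1 -5.1] gap 0.146
ring top tool xy [1.  0.4] 75.29650115966797 z 17.5
tilt deg [-0.06  0.79]
handle y [-60.8  44. ]
[-0.4  1.   0. ]
```

View pics/w13.png

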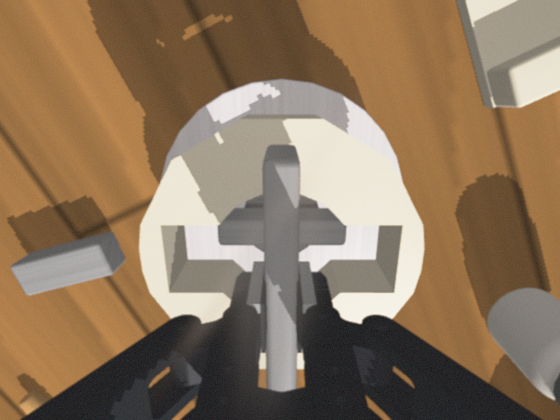

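View pics/s13.png

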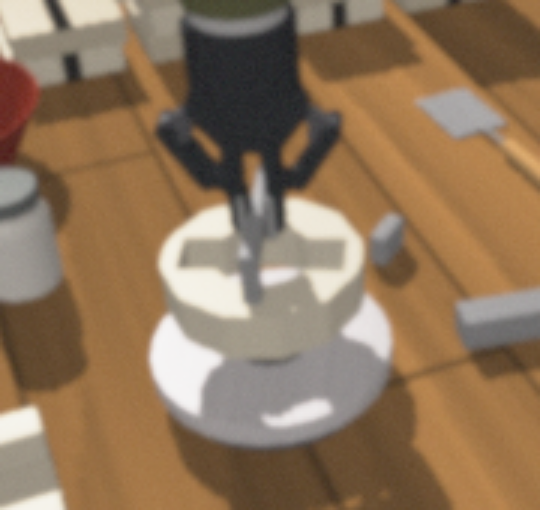

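The key shows through the bore at (218–345, 205–245), lined up with the notches. Continuing down.

{"name": "move_arm", "arguments": {"targets": [[0,0,0,0,0.5,5,0.05],[0,0,0,0,0,8,0.05],[0,0,0,0,0,8,0.05],[0,0,0,0,0,6,0.05],[0,0,0,0,0,4,0.05]]}}

```text
time_s: 18.3
tool_pos: [0.6215, -0.0355, 0.114]
ee_rot: [-0.0, 0.976, -0.219, -0.001]
ft_force: [0.6, 1.0, -6.5]
finger_gap: 0.141
```

{"name": "move_arm", "arguments": {"targets": [[0,0,0,0,0,3,0.05],[0,0,0,0,0,3,0.05],[0,0,0,0,0,2,0.05],[0,0,0,0,0,2,0.05],[0,0,0,0,0,0,0.05]]}}

```text
time_s: 18.8
tool_pos: [0.6221, -0.0356, 0.1051]
ee_rot: [-0.0, 0.976, -0.219, -0.0]
ft_force: [-1.4, 0.0, -6.7]
finger_gap: 0.143
```

{"name": "move_arm", "arguments": {"targets": [[0,0,0,0,0,1,0.05],[0,0,0,0,0,1,0.05],[0,0,0,0,0,1,0.05],[0,0,0,0,0,0,0.05]]}}

```text
time_s: 19.2
tool_pos: [0.6221, -0.0356, 0.1021]
ee_rot: [-0.0, 0.976, -0.219, -0.0]
ft_force: [-0.1, -0.6, -6.7]
finger_gap: 0.147
```

{"name": "move_arm", "arguments": {"targets": [[0,0,0,0,0,1,0.05],[0,0,0,0,0,1,0.05],[0,0,0,0,0,1,0.05],[0,0,0,0,0,0,0.05],[0,0,0,0,0,0,0.05]]}}

```text
time_s: 19.7
tool_pos: [0.6221, -0.0356, 0.0992]
ee_rot: [-0.0, 0.976, -0.219, -0.0]
ft_force: [0.4, 0.2, -6.5]
finger_gap: 0.141
```

{"name": "move_arm", "arguments": {"targets": [[0,0,0,0,0,0.7,0.05],[0,0,0,0,0,0,0.05],[0,0,0,0,0,0.7,0.05],[0,0,0,0,0,0,0.05]]}}

```text
time_s: 20.1
tool_pos: [0.6223, -0.0356, 0.0986]
ee_rot: [-0.0, 0.976, -0.219, 0.0]
ft_force: [-1.5, 0.3, 0.2]
finger_gap: 0.143
```

Contact came at TCP 98.6 mm, against the 98.5 expected for seated. Checking before release.

{"name": "move_arm", "arguments": {"targets": [[0,0,0,0,0,0.4,0.05],[0,0,0,0,0,0,0.05]]}}

```text
time_s: 20.3
tool_pos: [0.6223, -0.0356, 0.0985]
ee_rot: [-0.0, 0.976, -0.219, 0.0]
ft_force: [-4.1, -0.1, 5.1]
finger_gap: 0.145
```

```bash
python3 - <<'E'
from m import *
s,p,d,W=look("w14"); A=info(s); ringheld(W,s,A)
Z=W[...,2]; near=np.hypot(W[...,0]-.6225,W[...,1]+.0366); k=(near>.06)&(near<.075)&(Z>.06)&(Z<.1); print("ring top z",np.nanpercentile(Z[k],[5,50,95]))
E
```

```text
t 20.3 pos [ 0.6223 -0.0356  0.0985] jaw -25.27 zax [ 9.e-04 -2.e-04 -1.e+00] F [-4.1 -0.1  5.1] gap 0.145
ring top tool xy [0.9 0.5] 75.28943634033203 z 17.4
tilt deg [ 0.05 -0.23]
handle y [-60.8  43.9]
ring top z [0.06954885 0.08103905 0.08217007]
```

View pics/w14.png

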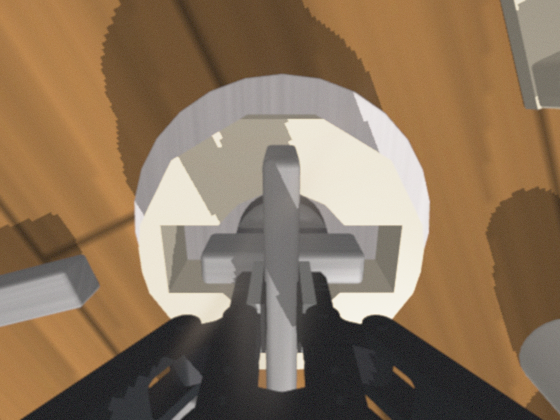

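Ring top reads 81 mm (80 expected, and this camera reads about 1 mm high). The key lies inside the notches at (202–365, 232–283). Releasing.

{"name": "move_arm", "arguments": {"targets": [[0,0,0,0,0,0,0.25],[0,0,0,0,0,0,0.35],[0,0,0,0,0,0,0.5],[0,0,0,0,0,0,0.6],[0,0,0,0,0,0,0.6]]}}

```text
time_s: 20.85
tool_pos: [0.6223, -0.0357, 0.0974]
ee_rot: [-0.0, 0.976, -0.219, 0.0]
ft_force: [-0.1, -0.7, 0.4]
finger_gap: 0.605
```

{"name": "move_arm", "arguments": {"targets": [[0,0,0,0,0,-5,0.6],[0,0,0,0,0,-20,0.6],[0,0,0,0,0,-35,0.6],[0,0,0,0,0,-35,0.6],[0,0,0,0,0,-20,0.6]]}}

```text
time_s: 21.35
tool_pos: [0.6232, -0.0358, 0.2162]
ee_rot: [-0.0, 0.976, -0.219, 0.002]
ft_force: [0.5, -0.5, 0.8]
finger_gap: 0.599
```

{"name": "move_arm", "arguments": {"targets": [[0,0,0,0,0,0,0.6],[0,0,0,0,0,0,0.6],[0,0,0,0,0,0,0.6],[0,0,0,0,0,0,0.6]]}}

```text
time_s: 21.75
tool_pos: [0.6213, -0.0355, 0.2108]
ee_rot: [0.0, 0.976, -0.219, -0.001]
ft_force: [-0.3, 0.3, -0.2]
finger_gap: 0.598
```

```bash
python3 - <<'E'
from m import *
s,p,d,W=look("w15"); A=info(s)
Z=W[...,2]; near=np.hypot(W[...,0]-.6225,W[...,1]+.0366)
k=(Z>.076)&(Z<.0845)&(near<.08)&(near>.045); print("ring",cv2.minEnclosingCircle((W[k][:,:2]*1000).astype(np.float32)),np.nanmedian(Z[k]))
P=W[k]; print("tilt",np.degrees(np.linalg.lstsq(np.c_[P[:,:2],np.ones(len(P))],P[:,2],rcond=None)[0][:2]).round(2))
k=(Z>.112)&(Z<.135)&(near<.08); print("handle",rect(W,k),np.nanmedian(Z[k]))
k=(Z>.085)&(Z<.095)&(near<.05); print("key",rect(W,k),np.nanmedian(Z[k]))
p,d=manip.capture("scene"); cv2.imwrite("pics/s15.png",cv2.resize(p[120:290,140:320,::-1],None,fx=3,fy=3))
E
```

```text
t 21.75 pos [ 0.6213 -0.0355  0.2108] jaw -25.27 zax [-2.8e-03  6.0e-04 -1.0e+00] F [-0.3  0.3 -0.2] gap 0.598
ring ((623.1809692382812, -36.33049774169922), 75.07418060302734) 0.0811705512011672
tilt [-0.02 -0.02]
handle ((623.3701171875, -36.036136627197266), (121.69673156738281, 13.96617317199707), 64.68680572509766, 3020) 0.12288341794696545
key ((623.4313354492188, -37.543983459472656), (17.774906158447266, 83.59589385986328), 64.78782653808594, 1685) 0.08896197719547744
```

View pics/w15.png

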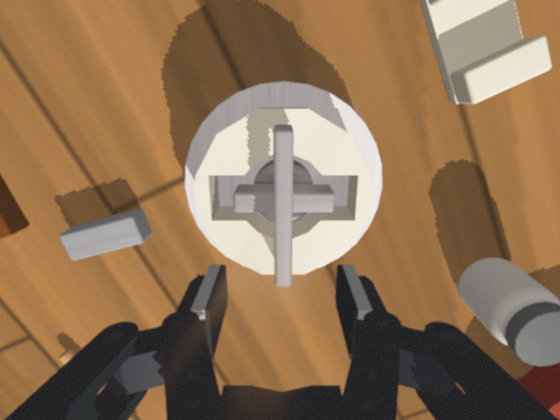

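View pics/s15.png

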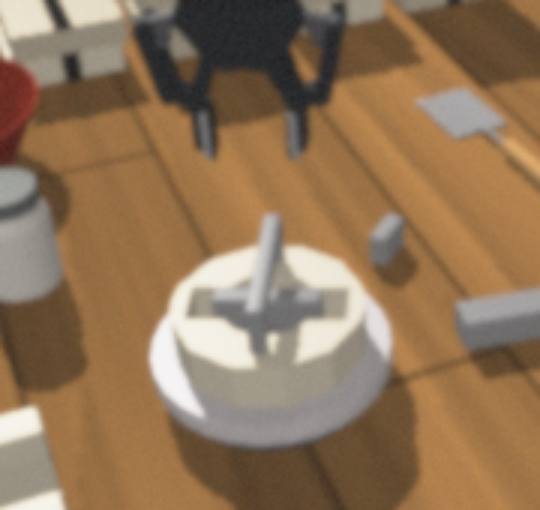

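The ring is flat (tilt 0.02°), with its top at 81 mm and its handle at 123 mm. The key is still centred in the notches, and the gripper is clear above. Handing in.

```bash
python3 - <<'E'
from plant import manip
print(manip.close_job())
E
```

```text
the job is handed in; nothing more can be done
None
```

I set the long narrow steel key in the slot and let it go. Then I lowered the notched ring over it by its handle until it sat flat on the turntable, released it, and backed off clear. The job was handed in at about 22 s.

- **Key:** after I released it, its top was at 89 mm (88 mm nominal). It lay along the slot, and its centre along the slot was within about 0.2 mm of the disc centre by the wrist camera. In the last picture it was still seated, within about 1 mm of the ring's centre along the slot.
- **Ring:** its weight came off the wrist at 98.6 mm, against 98.5 mm expected for fully seated, and the upward force before release was about 5 N. After release its top read 81 mm (80 mm nominal; this camera reads about 1 mm high). Its tilt was 0.02°, and the key's ends were inside the notches.
- **Checks that failed or disagreed:**
  - The top and wrist cameras differed by about 2.6 mm on the key's position before the grasp. I placed everything by the wrist camera so that its errors would cancel.
  - A second check of the seated key with the top camera gave no points. I did not look into why, so the final key position rests on the wrist camera.

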